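# Press a glued plaster figure onto its plinth

### The arm

A 6-joint arm with a two-finger parallel gripper is mounted at the origin on the work surface. World frame = base frame: x ahead of the robot, y to its left, z up, the work surface at z = 0. Lengths are in mm, angles in rad, forces in N, time in s.
With the tool pointing down it reaches from about 250 to 775 mm from the base axis. Payload 4 kg.
Tool frame: the origin (TCP) lies at the centre of the arm's flange, where the gripper is bolted on; the fingertips stand 173 mm ahead of it and the grasp point (between the pads) lies 155 mm ahead of it; z points along the fingers, y is the line along which they close (so a half turn about z gives the same grasp; the last joint's range is limited). The gripper opens to 85 mm and grips with 20 to 120 N. Pads are 22 mm wide; open, the fingers measure 114 mm over their backs; the gripper's body (76 mm by 85 mm) begins 54 mm behind the grasp point. The pads swing forward as they close: fully open they stand 13 mm farther back than shut.
Start: joints at [-1.384, 0.087, 1.371, -0, 1.684, -0.103], TCP at [157.162, -527.068, 404.741] pointing down, gripper open.
Joint ranges: [-3.1, 3.1], [-0.76, 2.03], [0.27, 2.55], [-1.08, 4.22], [0.17, 2.65], [-2.57, 2.57]. Speed limits (rad/s): [2.79, 2.79, 3.14, 3.14, 3.14, 3.14].

### API

Orientations are given as [roll, pitch, yaw] about the fixed x, y, z axes, in that order (R = Rz(yaw) Ry(pitch) Rx(roll)).
In Python, from rig import arm gives the robot as it stands.
- The arm moves only by the tool servo_tool, never from a script. Its argument "deltas" is a list of rows, each a list of 5 numbers: the finger opening in mm, from 0 to 85.4, then the shift along the tool's x, y, z in mm, then the turn about the tool's z in degrees. A call has 1 to 5 rows; each row is the pose to reach, as a shift and turn from the pose commanded when the call began, along the tool's axes at that moment; what a row does not reach only later rows make up. A row lasts 1/12 s, in which the tool goes at most 41.7 mm and 7.16 degrees, less where a joint would pass 70% of its speed; a pose out of reach is approached as far as the arm can. A call with a gripper value outside its range is refused whole. The fingers move at their own pace and stop on an object; "newtons" is the grip in N (left out, the last holds). Time passes only in rows, so rows that repeat a pose let the fingers close. It gives the time, the measured TCP pose, the force, the opening and the grip force at its end, in the units of the state.
- arm.get_obs(): the state, without advancing time (a new reading comes with each control period).
- arm.snapshot(name): name is "side" or "top" or "wrist"; returns the picture (400x640x3 uint8, red, green, blue); there is no depth.
- arm.get_calibration(name): a dict with "K" (3x3 intrinsics, pixels), "cam_to_world" (4x4, takes a point from camera to world coordinates); the wrist camera has in their place "mount" (4x4, takes a point from camera to tool coordinates, whose origin is the TCP and whose axes are the flange's). Camera axes: x right, y up, looking along -z (the intrinsics and any distortion apply to the point x, -y, -z); pixel columns grow to the right and rows downward; lengths in mm; the calibration is good to about 2 mm. A picture is of the moment at which its call begins: read the wrist's pose just before it. get_calibration takes no time and is no camera call.
- arm.hand_in(): hands the job in; it is judged then, once.
Trained networks look in the newest picture that a camera, given by its name, has taken for a name from the list of things; names that differ only in an ending like _2 or _b are one class to them, and where a whole thing is asked for, a point or a joint stands for the part that bears it (a point fixed in the world has none). Each returns a list of dicts, best first, with "conf" (0 to 1); they miss things now and then, are a little off and sometimes report something else, mostly with a low value. They report only what shows in the picture. A call takes as long as a camera call.
- arm.recognise(camera, thing): "pixel" ([column, row] in pixels, amid what is visible of it).
The state is a dict: "t": time; "joint_positions": joint angles; "dq": joint speeds; "joint_torque": joint torques, N m; "eef_pos": TCP position; "eef_rot": TCP orientation; "wrist_force": force on the tool from outside, world axes, zero at the start; "torque": the same for the moment, N m; "opening": opening from 0.0 (shut) to 1.0 (fully open); "grip_force": force on a finger pad.
Only numpy, scipy, OpenCV 4.12 (cv2) and the standard library are available. Lean on these libraries where they do the work, as an engineer would, in place of code of your own. Each camera call takes 0.05 s, during which the arm holds its last target. There are 200 camera calls.

### The job

The plaster dog on the bench press has just been glued to its plinth. First turn the tilt knob until the press bed sits level, then flip the safety catch right over, clear of the lever, and then pull the lever all the way towards you and down so that the pad presses on the dog's head. Finish while still holding the lever down, because it springs back when let go, and leave the things standing around the press where they are.

Things in the scene. Friction and masses are not known exactly. Their poses are not given: they have to be found in the camera images.
- press: A grey bench press, fixed to the table. Origin: centre line of the bed, at table height. Its x axis points away from the robot (within 0.3 rad of world x), y to the left, z up; all its parts stand at fixed places in this frame. Base plate 200 x 350 x 12 mm, from y = -200 to +150 mm. A column (x = -40 to 40, y = 88 to 138 mm) carries the head.
- head_top (a point): Centre of the top face of the press's head, a block x = -45 to 45, y = -35 to 140, z = 165 to 225 mm in the press's frame, overhanging the bed. The vertical steel ram, 26 mm thick, passes through it above the bed's centre and stands up to z = 266 mm.
- bed (a joint): Tilt (rad) of the steel press bed, a plate 130 x 150 x 12 mm hinged at its middle about press x, 45 mm above the table. 0: level; negative: its right end, by the tilt knob, is low; starts at -0.2 to -0.08. 1 rad of clockwise knob turn adds 0.12; it stays where left. When level, its right end is flush with the top of the square steel index post (51 mm high) beside it.
- bed_top (a point): Centre of the bed's upper face (its axes tilt with the bed). The dog's plinth is fixed here.
- tilt_knob_grip (a point): Tilt knob right of the bed: a black wing grip 42 long x 14 wide x 32 mm high, on a disc, at (-20, -155, 49) mm of the press. The point is on its vertical turning axis, 7 mm below the wing's top; its x axis runs along the wing (fingers close along its y). Friction 0.08 Nm. Clockwise from above raises the bed's right end; level is 0.7 to 1.7 rad clockwise of the start.
- catch (a joint): Angle of the safety catch: 0 is on (its claw lies just in front of the lever, and it cannot be pulled), 1.4 is fully over to the right. It counts as flipped from 1.1 on and stays where it is left (friction 0.08 Nm).
- catch_hinge (a point): Point on the catch's turning axis, a steel rod along the press's x axis on top of the head, straight below the tab: at (60, 105, 237) mm of the press. Axes as the press.
- catch_tip (a point): Middle of the upper end of the catch's thumb tab, a dark steel plate 26 mm wide (along press x), 8 mm thick, 65 mm long from the rod, at the rod's rear end behind the head. At 0 the tab leans to the left, 0.6 rad from upright; push it to the right (press -y), past upright, to flip the catch.
- lever (a joint): Angle (rad) of the press lever: 0 is up (5 degrees behind upright); grows as its handle is pulled towards the robot (press -x) and down; stop at 1.15. All the way means near the stop. It springs back when let go: about 3 N at the handle at 0, 11 N at the stop. The pad meets the dog's head at about 0.75.
- lever_hinge (a point): Point on the lever's turning axis (along press y) abreast of point handle_grip (same press y): at (0, 213, 195) mm of the press.
- handle_grip (a point): Point to take the handle, on the bar's axis, 120 mm from point lever_hinge and 50 mm from the bar's free (left) end.
- handle: The lever's handle: a black round sleeve that turns freely on its spindle, 18 mm thick, 105 mm long, along press y, from the lever out to the left. Origin at its right end, at the lever.
- pad: Black rubber press pad, 42 mm across, 12 mm thick, below the ram; moved down 34 mm per rad of the lever and sprung (600 N/m). Origin: middle of its underside, 25 mm above the dog's head at the start when the bed is level.
- figure: White plaster dog on a square wooden plinth (64 x 64 x 10 mm), 74 mm tall together, fixed on the bed and tilting with it. Origin: middle of the plinth's underside, z to its head.
- jar_a: Bystander, not to be disturbed: a closed paint jar (49 mm across, 49 mm tall), on the table near the press, in front or behind. Origin: centre of its underside.
- jar_b: Bystander, not to be disturbed: a closed paint jar (49 mm across, 49 mm tall), on the table near the press, in front or behind. Origin: centre of its underside.
- jar_c: Bystander, not to be disturbed: a closed paint jar (49 mm across, 49 mm tall), on the table near the press, in front or behind. Origin: centre of its underside.
- mixing_cup: Bystander, not to be disturbed: a white mixing cup (68 mm across, 75 mm tall) under and beside the lever's handle. Origin: centre of its underside.
- brush: Bystander, not to be disturbed: a paint brush lying on the table, 200 mm long, 20 mm thick, well to the robot's right. Origin: centre of its underside.
- plaster_dog: Bystander, not to be disturbed: a white plaster dog about 80 mm long and 115 mm tall, left of the press. Origin: centre of its underside.
- water_tub: Bystander, not to be disturbed: an open white tub, 120 mm across, 120 mm tall, right of the press. Origin: centre of its underside.

How it is judged (in metres and radians):
On the way, in this order (a step that is already met when the one before it is completed fails the run):
1. the bed is level while the lever is still up and the catch still on (value of joint bed between -0.03 and 0.03 rad and value of joint catch below 0.5 rad and value of joint lever below 0.2 rad), for 0.2 s.
2. the catch is flipped over while the lever is still up (value of joint catch above 1.1 rad and value of joint lever below 0.2 rad), for 0.2 s.
3. the lever is pulled and held with the pad on the dog's head (value of joint lever above 0.9 rad and contact force between the fingers and handle above 1.5 N and contact force between pad and figure above 2 N), for 0.2 s.
At the end, for the whole second after the job is handed in: The bed is level within 0.03 rad, the catch is past 1.1 rad, the fingers hold the lever past 0.9 rad (at least 1.5 N on the handle), the pad presses on the dog's head with at least 2 N, and every bystander is within 30 mm of its start, upright (all of step 3 and value of joint bed between -0.03 and 0.03 rad and value of joint catch above 1.1 rad and distance of each of jar_a, jar_b, jar_c, mixing_cup, brush, plaster_dog, water_tub from where it was at the start of the episode below 0.03 m); the arm keeps its last pose, push and grip.
It fails at once if a bystander is shoved or knocked over (distance of any of jar_a, jar_b, jar_c, mixing_cup, brush, plaster_dog, water_tub from where it was at the start of the episode above 0.03 m or angle between any of jar_a, jar_b, jar_c, mixing_cup, plaster_dog, water_tub's own z axis and vertical above 0.5 rad).
It also fails if it takes over 64 s, if anything falls off the work surface, if the arm or the gripper's body presses on something with over 40 N, if the wrist force passes 120 N, or if a joint passes its speed limit or range.

## Working session

There is one attempt and no reset: what is moved stays moved. The work goes in short steps, Python scripts to look and compute and a tool call to move; the robot and the scene stay as the last step left them, time stands still between calls to the robot, and variables do not carry over. Pictures are saved under pics/ and viewed, at most 10 in all, crops included, and the job is handed in when it is done.

Besides the shell and the picture viewer there is one more tool, called after "Call:" by a JSON object that holds its "fn" and its "kwargs". servo_tool: Moves the arm, as the interface text tells. Its arguments: {"type":"object","properties":{"deltas":{"type":"array"},"newtons":{"type":"number"}},"required":["deltas"]}

```bash
mkdir -p pics; ls; python3 - <<'E'
from rig import arm
import cv2, numpy as np
o=arm.get_obs(); print({k:np.round(v,3) for k,v in o.items()})
for c in ["side","top"]:
    im=arm.snapshot(c); cv2.imwrite(f"pics/{c}0.png",im[:,:,::-1])
    k=arm.get_calibration(c); print(c,np.round(k["K"],1).tolist(),np.round(k["cam_to_world"],3).tolist(), [x for x in k if x not in("K","cam_to_world")])
    for th in ["press","head_top","bed_top","tilt_knob_grip","catch_tip","catch_hinge","handle_grip","lever_hinge","handle","pad","figure","jar_a","mixing_cup","brush","plaster_dog","water_tub"]:
        try: r=arm.recognise(c,th); print(th,[(np.round(d["pixel"]).tolist(),round(d["conf"],2)) for d in r[:4]])
        except Exception as e: print(th,e)
k=arm.get_calibration("wrist"); print(np.round(k["K"],1).tolist(),np.round(k["mount"],3).tolist())
E
```

```text
pics
{'t': np.float64(0.0), 'joint_positions': array([-1.384,  0.088,  1.372, -0.   ,  1.684, -0.103]), 'dq': array([-0.001, -0.002, -0.   ,  0.   ,  0.001, -0.001]), 'joint_torque': array([-1.0000e-03, -3.5187e+01, -3.1328e+01, -0.0000e+00,  1.1000e-02,
       -0.0000e+00]), 'eef_pos': array([ 157.125, -526.953,  403.538]), 'eef_rot': array([-3.139, -0.   ,  0.29 ]), 'wrist_force': array([-0.878,  0.143,  0.767]), 'torque': array([ 0.052, -0.011,  0.004]), 'grip_force': np.float64(0.0), 'opening': np.float64(0.999)}
side [[415.7, 0.0, 320.0], [0.0, 415.7, 197.6], [0.0, 0.0, 1.0]] [[0.766, -0.481, 0.426, 1005.528], [0.643, 0.588, -0.491, -591.497], [-0.014, 0.65, 0.76, 1103.193], [0.0, 0.0, 0.0, 1.0]] []
press [([322.0, 256.0], 0.77), ([428.0, 165.0], 0.73), ([359.0, 145.0], 0.38)]
head_top [([322.0, 252.0], 0.75)]
bed_top [([322.0, 254.0], 0.79)]
tilt_knob_grip [([289.0, 294.0], 0.59)]
catch_tip [([353.0, 185.0], 0.92)]
catch_hinge [([321.0, 251.0], 0.9)]
handle_grip [([359.0, 143.0], 0.67)]
lever_hinge [([320.0, 253.0], 0.77)]
handle [([357.0, 143.0], 0.68)]
pad [([351.0, 149.0], 0
[... 727 characters left out ...]
47.0, 198.0], 0.97), ([270.0, 191.0], 0.51)]
handle_grip [([267.0, 191.0], 0.86)]
lever_hinge [([343.0, 197.0], 0.93), ([267.0, 190.0], 0.48)]
handle [([269.0, 188.0], 0.71), ([180.0, 175.0], 0.55)]
pad [([400.0, 239.0], 0.7)]
figure []
jar_a [([367.0, 138.0], 0.69), ([400.0, 239.0], 0.53), ([360.0, 246.0], 0.47)]
mixing_cup [([476.0, 220.0], 0.75), ([281.0, 203.0], 0.56), ([401.0, 239.0], 0.4)]
brush [([444.0, 263.0], 0.96), ([281.0, 205.0], 0.7)]
plaster_dog [([183.0, 174.0], 0.64)]
water_tub [([473.0, 220.0], 0.81)]
[[317.9, 0.0, 322.4], [0.0, 317.9, 199.3], [0.0, 0.0, 1.0]] [[-0.0, 0.965, 0.264, 67.042], [1.0, 0.001, -0.001, -0.568], [-0.001, 0.264, -0.965, 31.412], [0.0, 0.0, 0.0, 1.0]]
```

```bash
python3 - <<'E'
import cv2
t=cv2.imread("pics/top0.png"); s=cv2.imread("pics/side0.png")
cv2.imwrite("pics/tc.png",cv2.resize(t[100:280,240:480],(800,600),interpolation=cv2.INTER_CUBIC))
cv2.imwrite("pics/sc.png",cv2.resize(s[120:330,180:460],(800,600),interpolation=cv2.INTER_CUBIC))
E
```

```text
(no output)
```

View pics/tc.png

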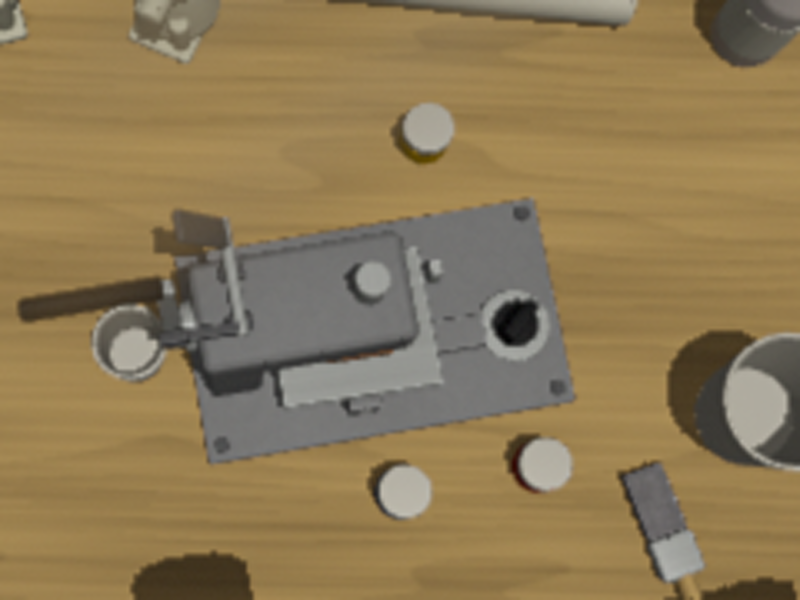

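View pics/sc.png

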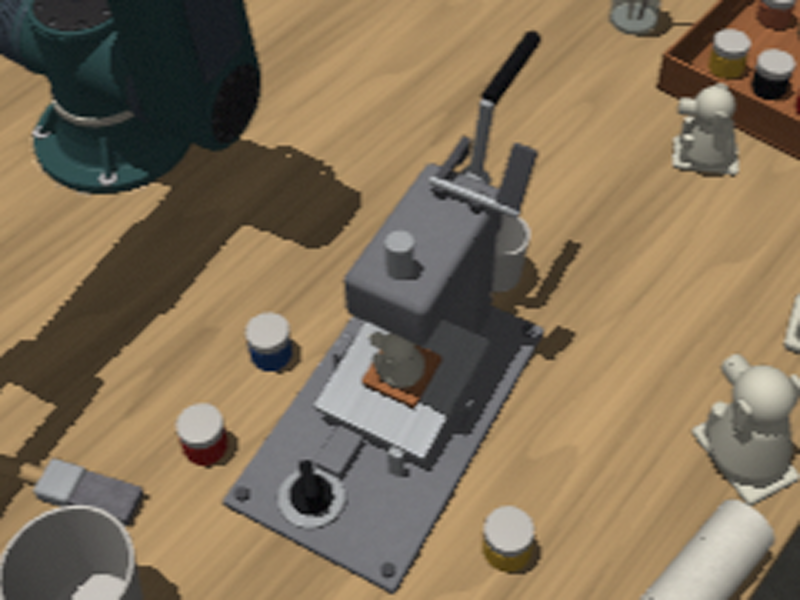

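```bash
cat > h.py <<'E'
import numpy as np, cv2
from scipy.spatial.transform import Rotation as R
from scipy.optimize import least_squares
from rig import arm
def proj(P,K,T):
    P=np.atleast_2d(P); c=(P-T[:3,3])@T[:3,:3]
    p=np.c_[c[:,0],-c[:,1],-c[:,2]]@K.T
    return p[:,:2]/p[:,2:]
def cal(n,o=None):
    k=arm.get_calibration(n)
    if n!="wrist": return np.array(k["K"]),np.array(k["cam_to_world"])
    T=np.eye(4);T[:3,:3]=R.from_euler("xyz",o["eef_rot"]).as_matrix();T[:3,3]=o["eef_pos"]
    return np.array(k["K"]),T@np.array(k["mount"])
def toW(P,q):
    P=np.atleast_2d(np.asarray(P,float)); c,s=np.cos(q[2]),np.sin(q[2])
    return np.c_[q[0]+c*P[:,0]-s*P[:,1],q[1]+s*P[:,0]+c*P[:,1],P[:,2]]
E
cat > fit.py <<'E'
from h import *
top=[((100,-200,12),(535,200)),((-100,-200,12),(575,398)),((-100,150,12),(210,462)),((0,0,266),(374,276)),((-20,-155,56),(516,320)),((10.5,263,314.5),(22,308)),((10.5,160,314.5),(163,290))]
side=[((-100,-200,12),(225,503)),((100,-200,12),(392,590)),((100,150,12),(543,330)),((0,0,266),(400,240)),((-20,-155,56),(307,470)),((10.5,263,314.5),(533,38)),((10.5,160,314.5),(488,97))]
D=[("top",np.array([240,100]),.3,top),("side",np.array([180,120]),.35,side)]
def f(q):
    r=[]
    for n,o,s,L in D:
        K,T=cal(n); r.append(proj(toW([a for a,_ in L],q),K,T)-(o+s*np.array([b for _,b in L])))
    return np.vstack(r).ravel()
s=least_squares(f,[450,0,0.],loss="soft_l1")
print(s.x,f(s.x).reshape(-1,2).round(1).tolist()); q=s.x
np.save("q.npy",q)
for n,p in [("knob",(-20,-155,49)),("tip",(60,142,291)),("grip",(10.5,213,314.5)),("hingeC",(60,105,237))]: print(n,toW(p,q).round(1))
E
python3 fit.py
```

```text
[ 5.49606210e+02 -7.00395560e+01  1.92772955e-01] [[-0.4, -1.4], [0.4, 0.4], [-0.6, 0.2], [-0.5, 0.3], [1.7, -1.1], [-1.0, 0.3], [-1.0, -1.3], [-2.2, -1.1], [-0.1, 0.4], [0.3, -0.9], [-0.9, 0.5], [-0.2, 2.6], [-0.1, -0.4], [-0.2, 0.9]]
knob [[ 559.7 -226.    49. ]]
tip [[581.3  80.8 291. ]]
grip [[519.1 141.  314.5]]
hingeC [[588.4  44.5 237. ]]
```

Call:
{"fn": "servo_tool", "kwargs": {"deltas": [[85,35,-13,0,0],[85,75,-27,0,0],[85,114,-41,0,0],[85,152,-55,0,2],[85,190,-69,0,5.5]]}}

```text
t: 2.12
eef_pos: [320.7, -405.3, 404.9]
eef_rot: [3.141, -0.0, 0.191]
wrist_force: [1.1, -0.9, -0.2]
opening: 0.998
grip_force: 0.0
```

Call:
{"fn": "servo_tool", "kwargs": {"deltas": [[85,40,-10,0,0],[85,80,-20,0,0],[85,120,-30,10,0],[85,160,-40,20,0],[85,198,-48,40,0]]}}

```text
t: 2.53
eef_pos: [503.9, -321.2, 368.5]
eef_rot: [3.138, -0.004, 0.195]
wrist_force: [0.8, -0.5, -0.1]
opening: 0.997
grip_force: 0.0
```

Call:
{"fn": "servo_tool", "kwargs": {"deltas": [[85,30,-5,20,0],[85,60,-10,35,0],[85,85,-15,35,0],[85,85,-15,35,0],[85,85,-15,35,0]]}}

```text
t: 2.95
eef_pos: [583.2, -290.8, 330.3]
eef_rot: [-3.141, 0.001, 0.196]
wrist_force: [-0.2, -0.6, 0.4]
opening: 0.994
grip_force: 0.0
```

```bash
python3 - <<'E'
from h import *
o=arm.get_obs(); print(o["t"],o["eef_pos"],o["eef_rot"],o["joint_positions"])
im=arm.snapshot("wrist"); cv2.imwrite("pics/w1.png",im[:,:,::-1])
q=np.load("q.npy");K,T=cal("wrist",o)
np.savez("w1.npz",K=K,T=T)
print(proj(toW([(-20,-155,56),(100,-200,12),(-100,-200,12),(65,-75,51),(-65,-75,51),(0,0,266)],q),K,T).round())
print([(d["pixel"],d["conf"]) for d in arm.recognise("wrist","tilt_knob_grip")])
E
```

```text
2.95 [ 583.20917804 -290.75368125  330.31558177] [-3.14092236e+00  1.37032146e-03  1.96078121e-01] [-5.49341494e-01  3.36959954e-01  1.22171539e+00 -4.36969260e-04
  1.58437887e+00  8.25371556e-01]
[[  238.   212.]
 [  296.    59.]
 [  300.   275.]
 [  125.   101.]
 [  149.   260.]
 [-1190.   514.]]
[([245.8, 202.5], 0.57)]
```

View pics/w1.png

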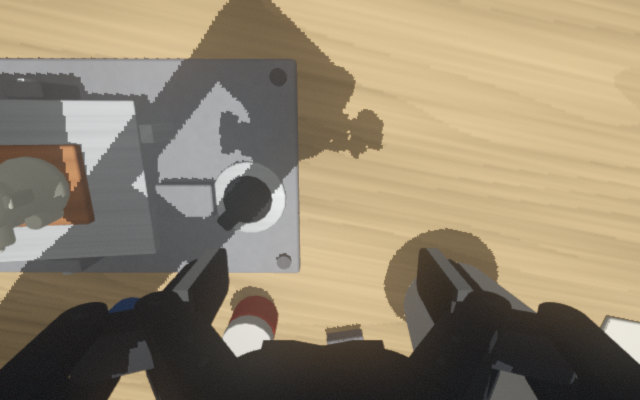

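```bash
python3 - <<'E'
from h import *
im=cv2.imread("pics/w1.png")[80:280,100:310]
im=cv2.convertScaleAbs(im,alpha=1.0); g=(255*(im/255.)**.55).astype(np.uint8)
cv2.imwrite("pics/w1c.png",cv2.resize(g,(630,600),interpolation=cv2.INTER_CUBIC))
q=np.load("q.npy");z=np.load("w1.npz");K,T=z["K"],z["T"]
for h in (12,17,25,56): print(h,proj(toW([(-20,-155,h)],q),K,T).round())
E
```

```text
12 [[250. 198.]]
17 [[249. 199.]]
25 [[247. 202.]]
56 [[238. 212.]]
```

View pics/w1c.png

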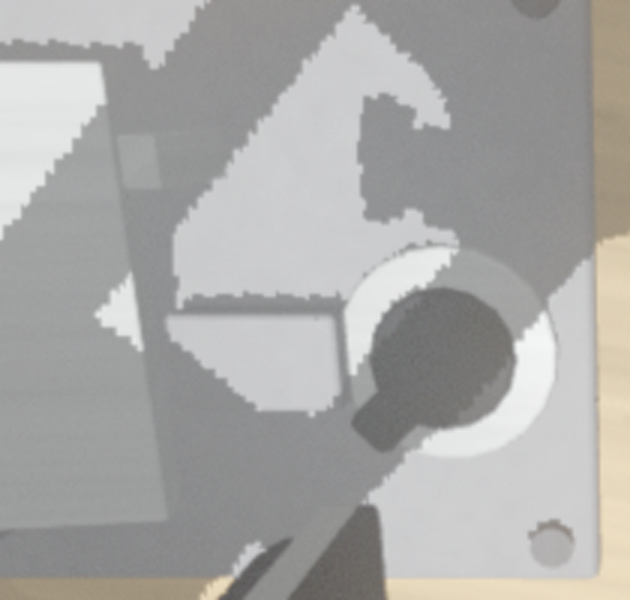

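Call:
{"fn": "servo_tool", "kwargs": {"deltas": [[85,-5,-30,0,-7],[85,-10,-68,0,-14],[85,-10,-68,0,-21],[85,-10,-68,0,-28],[85,-10,-68,0,-35]]}}

```text
t: 3.47
eef_pos: [557.9, -227.0, 332.7]
eef_rot: [3.14, -0.0, 0.81]
wrist_force: [0.6, 0.0, 0.2]
opening: 0.996
grip_force: 0.0
```

Call:
{"fn": "servo_tool", "kwargs": {"deltas": [[85,0,0,0,-7],[85,0,0,0,-14],[85,0,0,0,-21],[85,0,0,0,-28],[85,0,0,0,-35]]}}

```text
t: 3.88
eef_pos: [558.1, -227.8, 332.6]
eef_rot: [3.14, 0.001, 1.419]
wrist_force: [-0.2, 0.3, -0.8]
opening: 0.999
grip_force: 0.0
```

Call:
{"fn": "servo_tool", "kwargs": {"deltas": [[85,0,0,0,-7],[85,0,0,0,-14],[85,0,0,0,-21],[85,0,0,0,-28],[85,0,0,0,-35]]}}

```text
t: 4.3
eef_pos: [558.1, -227.9, 332.6]
eef_rot: [3.141, 0.002, 2.03]
wrist_force: [0.1, 0.8, -0.6]
opening: 0.995
grip_force: 0.0
```

Call:
{"fn": "servo_tool", "kwargs": {"deltas": [[85,0,0,0,-7],[85,0,0,0,-14],[85,0,0,0,-21],[85,0,0,0,-28],[85,0,0,0,-28]]}}

```text
t: 4.72
eef_pos: [558.2, -227.8, 332.5]
eef_rot: [-3.141, 0.002, 2.515]
wrist_force: [0.6, 0.0, -1.0]
opening: 0.996
grip_force: 0.0
```

```bash
python3 - <<'E'
from h import *
o=arm.get_obs(); print(o["t"],o["eef_pos"],o["eef_rot"],o["joint_positions"])
im=arm.snapshot("wrist"); cv2.imwrite("pics/w2.png",im[:,:,::-1])
q=np.load("q.npy");K,T=cal("wrist",o)
np.savez("w2.npz",K=K,T=T)
p=proj(toW([(-20,-155,56)],q),K,T)[0].round().astype(int);print(p)
print(proj(np.array([list(o["eef_pos"][:2])+[56]]),K,T))
im=im[:,:,::-1]; g=(255*(im/255.)**.55).astype(np.uint8)
x0,y0=p[0]-80,p[1]-60; x0=max(x0,0);y0=min(max(y0,0),280);print(x0,y0)
cv2.imwrite("pics/w2c.png",cv2.resize(g[y0:y0+120,x0:x0+160],(800,600),interpolation=cv2.INTER_CUBIC))
E
```

```text
4.7167 [ 558.20212937 -227.77593007  332.51231551] [-3.14140076e+00  1.84653046e-03  2.51494749e+00] [-4.81333985e-01  2.27524172e-01  1.35412105e+00 -4.57282275e-04
  1.55814815e+00 -1.42547960e+00]
[325 199]
[[321.77801247 198.37160505]]
245 139
```

View pics/w2c.png

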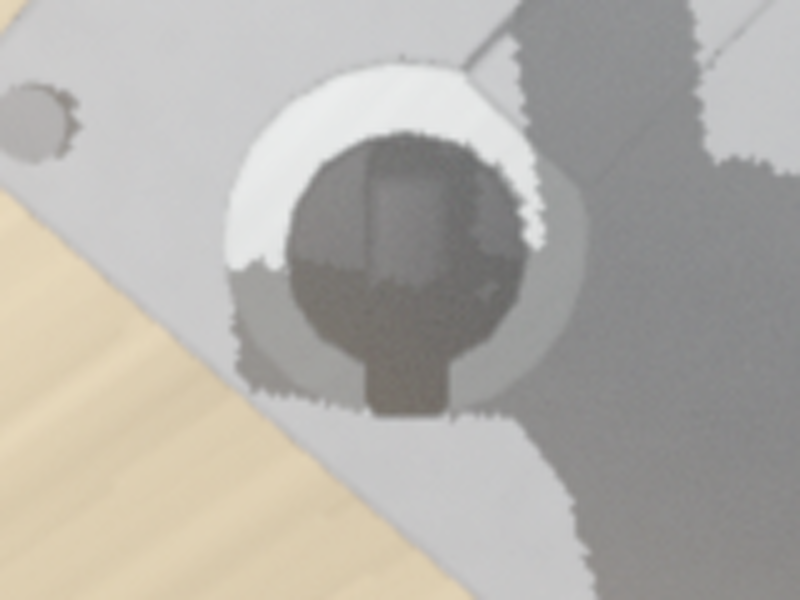

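Call:
{"fn": "servo_tool", "kwargs": {"deltas": [[85,0,3,20,0],[85,0,3,60,0],[85,0,3,100,0],[85,0,3,128,0],[85,0,3,128,0]]}}

```text
t: 5.18
eef_pos: [557.8, -223.4, 195.7]
eef_rot: [-3.139, -0.014, 2.511]
wrist_force: [-1.2, 0.2, -0.3]
opening: 0.994
grip_force: 0.0
```

Call:
{"fn": "servo_tool", "kwargs": {"deltas": [[10,0,0,0,0],[10,0,0,0,0],[10,0,0,0,0],[0,0,0,0,0],[0,0,0,0,0]], "newtons": 30}}

```text
t: 5.6
eef_pos: [561.8, -224.7, 205.8]
eef_rot: [3.141, 0.004, 2.515]
wrist_force: [0.1, 0.8, -0.4]
opening: 0.29
grip_force: 0.0
```

Call:
{"fn": "servo_tool", "kwargs": {"deltas": [[0,0,0,0,0],[0,0,0,0,0],[0,0,0,0,0],[0,0,0,0,0]]}}

```text
t: 5.93
eef_pos: [561.0, -225.5, 205.4]
eef_rot: [-3.139, 0.003, 2.515]
wrist_force: [-4.2, -3.1, 6.4]
opening: 0.156
grip_force: 33.4
```

```bash
python3 - <<'E'
from h import *
q=np.load("q.npy");z=np.load("w1.npz");K,T=z["K"],z["T"]
m=np.array([[134.3,100.7],[155.2,252.7]])
for th in np.arange(-.24,.05,.04):
    f=-th;y=-75*np.cos(f)-6*np.sin(f);zz=45-75*np.sin(f)+6*np.cos(f)
    print(round(th,2),proj(toW([(65,y,zz),(-65,y,zz),(-65,y-0,zz-12)],q),K,T).round(1).tolist())
print(proj(toW([(100,-200,12),(-100,-200,12)],q),K,T))
E
```

```text
-0.24 [[137.4, 101.9], [159.1, 251.6], [165.4, 246.2]]
-0.2 [[135.9, 101.8], [157.9, 253.0], [164.3, 247.5]]
-0.16 [[134.1, 101.7], [156.6, 254.4], [163.1, 248.8]]
-0.12 [[132.1, 101.6], [155.1, 255.9], [161.7, 250.2]]
-0.08 [[129.9, 101.4], [153.4, 257.4], [160.1, 251.6]]
-0.04 [[127.5, 101.3], [151.5, 258.9], [158.4, 253.0]]
0.0 [[124.9, 101.2], [149.5, 260.5], [156.6, 254.4]]
0.04 [[122.0, 101.0], [147.3, 262.1], [154.5, 255.9]]
[[295.90115229  59.29273592]
 [299.72810385 275.20149296]]
```

Call:
{"fn": "servo_tool", "kwargs": {"deltas": [[0,0,0,0,7],[0,0,0,0,14],[0,0,0,0,21],[0,0,0,0,28],[0,0,0,0,35]]}}

```text
t: 6.35
eef_pos: [560.8, -225.7, 205.4]
eef_rot: [-3.14, 0.004, 1.898]
wrist_force: [-4.8, -4.0, 5.6]
opening: 0.162
grip_force: 33.4
```

Call:
{"fn": "servo_tool", "kwargs": {"deltas": [[0,0,0,0,7],[0,0,0,0,14],[0,0,0,0,21],[0,0,0,0,28],[0,0,0,0,35]]}}

```text
t: 6.77
eef_pos: [560.5, -225.8, 205.4]
eef_rot: [3.141, 0.005, 1.287]
wrist_force: [-5.9, -3.5, 6.3]
opening: 0.156
grip_force: 33.5
```

Call:
{"fn": "servo_tool", "kwargs": {"deltas": [[0,0,0,0,0],[0,0,0,0,0]]}}

```text
t: 6.93
eef_pos: [560.5, -225.8, 205.4]
eef_rot: [3.141, 0.004, 1.292]
wrist_force: [-5.9, -4.1, 7.3]
opening: 0.158
grip_force: 33.5
```

```bash
python3 - <<'E'
from h import *
o=arm.get_obs(); print(o["t"],o["eef_pos"],o["eef_rot"],o["joint_positions"],o["wrist_force"])
q=np.load("q.npy")
im=arm.snapshot("wrist"); K,T=cal("wrist",o); np.savez("w3.npz",K=K,T=T)
cv2.imwrite("pics/w3.png",im[:,:,::-1])
s=arm.snapshot("side"); Ks,Ts=cal("side"); cv2.imwrite("pics/side3.png",s[:,:,::-1])
def cor(th):
    f=-th;y=-75*np.cos(f)-6*np.sin(f);z=45-75*np.sin(f)+6*np.cos(f); return toW([(65,y,z),(-65,y,z)],q)
for th in (-.16,-.05,0,.05): print(th,proj(cor(th),K,T).round(1).tolist(),proj(cor(th),Ks,Ts).round(1).tolist())
a=im[:,:,::-1]; g=(255*(a/255.)**.6).astype(np.uint8)
b=s[:,:,::-1][220:300,270:350]; b=(255*(b/255.)**.6).astype(np.uint8)
cv2.imwrite("pics/c3.png",np.hstack([cv2.resize(g,(480,300)),cv2.resize(b,(300,300),interpolation=cv2.INTER_CUBIC)]))
E
```

```text
6.9333 [ 560.53241624 -225.81838456  205.43409301] [3.14115331 0.00442871 1.29227603] [-0.47569988  0.32261053  1.4990175  -0.0043958   1.31866851 -0.19608671] [-5.89095206 -4.1199195   7.27740176]
-0.16 [[425.8, -6.9], [139.4, 152.1]] [[327.5, 280.7], [289.0, 262.2]]
-0.05 [[433.5, -14.7], [128.2, 155.2]] [[327.5, 279.3], [288.8, 260.7]]
0 [[437.0, -19.6], [122.2, 156.1]] [[327.5, 278.6], [288.7, 260.0]]
0.05 [[440.6, -25.4], [115.5, 156.5]] [[327.6, 277.8], [288.7, 259.2]]
```

View pics/c3.png

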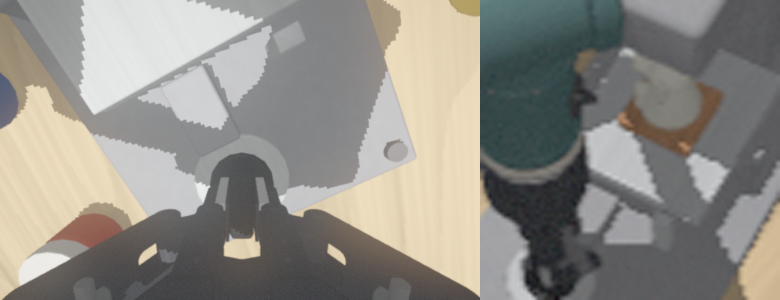

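```bash
python3 - <<'E'
from h import *
a=cv2.imread("pics/w3.png"); g=(255*(a/255.)**.6).astype(np.uint8)
def c(x,y): return cv2.resize(g[y:y+75,x:x+100],(400,300),interpolation=cv2.INTER_CUBIC)
cv2.imwrite("pics/c4.png",np.vstack([np.hstack([c(80,115),c(320,0)]),np.hstack([c(150,240),c(500,165)])]))
q=np.load("q.npy");z=np.load("w3.npz");K,T=z["K"],z["T"]
print(proj(toW([(-100,-200,12),(100,-200,12)],q),K,T).round(1))
E
```

```text
[[237.9 355.3]
 [558.5 213.9]]
```

View pics/c4.png

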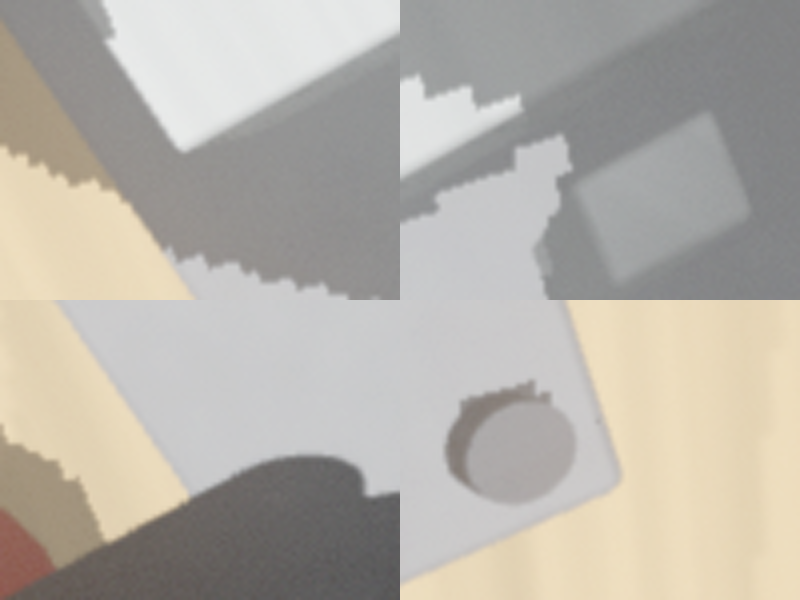

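```bash
cat > fit2.py <<'E'
from h import *
q0=np.load("q.npy");z1=np.load("w1.npz");z3=np.load("w3.npz")
def cor(th,q):
    f=-th;y=-75*np.cos(f)-6*np.sin(f);z=45-75*np.sin(f)+6*np.cos(f); return toW([(65,y,z),(-65,y,z)],q)
def ld(p,a,b): d=(b-a)/np.linalg.norm(b-a); n=np.array([-d[1],d[0]]); return (np.atleast_2d(p)-a)@n
def v3(q,th,o):
    K,T=z3["K"],z3["T"].copy();T[:3,3]+=o
    b=proj(cor(th,q),K,T); c=proj(toW([(100,-200,12),(-100,-200,12),(-100,0,12)],q),K,T)
    return np.r_[b[1]-[125,153],ld([[320,44.5],[350,27.5]],b[1],b[0]),(c[0]-[556,211]),ld([[165,240],[197.5,288.8],[80,121],[128.7,190]],c[1],c[2])]
def v1(q,th,o):
    K,T=z1["K"],z1["T"].copy();T[:3,3]+=o
    return np.r_[(proj(cor(th,q),K,T)-[[134.3,100.7],[155.2,252.7]]).ravel(),(proj(toW([(100,-200,12),(-100,-200,12)],q),K,T)-[[297,60],[300,272.5]]).ravel()]
for nm,g in [("v3",lambda p:np.r_[v3(p[:3],p[3],[0,0,p[5]])]),("v1",lambda p:v1(p[:3],p[3]-.147,[0,0,p[5]])),("both",lambda p:np.r_[v3(p[:3],p[3],[0,0,p[5]]),v1(p[:3],p[3]-.147,[0,0,p[5]])])]:
  for sz in (.01,2):
    s=least_squares(lambda p:np.r_[g(p),(p[5])/sz,(p[:2]-q0[:2])/3],np.r_[q0,0,0,0])
    print(nm,sz,s.x.round(3),"rms",np.sqrt(np.mean(g(s.x)**2)).round(2))
print(g(s.x).round(1))
E
python3 fit2.py
```

```text
v3 0.01 [ 5.52096e+02 -6.90340e+01  1.88000e-01  5.00000e-03  0.00000e+00
  2.00000e-03] rms 2.24
v3 2 [ 5.50609e+02 -6.94750e+01  1.93000e-01  2.70000e-02  0.00000e+00
  3.00400e+00] rms 0.48
v1 0.01 [ 5.51192e+02 -6.99420e+01  1.88000e-01 -7.00000e-03  0.00000e+00
  0.00000e+00] rms 1.05
v1 2 [ 5.51126e+02 -6.97590e+01  1.87000e-01  2.80000e-02  2.16200e+00
  2.66100e+00] rms 0.66
both 0.01 [ 5.51908e+02 -6.91200e+01  1.87000e-01 -1.00000e-03 -4.00000e-03
  2.00000e-03] rms 1.95
both 2 [ 5.50719e+02 -6.94970e+01  1.91000e-01  2.90000e-02  1.50000e-02
  3.13400e+00] rms 0.63
[-0.1  0.  -0.1 -0.4 -0.2  0.2  1.2  0.2 -0.9 -0.2 -0.5 -0.4  0.9  0.6
 -1.  -1.2 -0.6  0.4]
```

Call:
{"fn": "servo_tool", "kwargs": {"deltas": [[0,0,0,0,-4],[0,0,0,0,-7],[0,0,0,0,-7],[0,0,0,0,-7]]}}

```text
t: 7.37
eef_pos: [560.6, -225.8, 205.4]
eef_rot: [3.142, 0.005, 1.415]
wrist_force: [-4.8, -4.2, 5.8]
opening: 0.152
grip_force: 33.5
```

Call:
{"fn": "servo_tool", "kwargs": {"deltas": [[45,0,0,0,0],[45,0,0,0,0],[45,0,0,0,0],[45,0,0,0,0],[45,0,0,0,0]]}}

```text
t: 7.78
eef_pos: [561.1, -224.1, 203.0]
eef_rot: [-3.141, -0.0, 1.416]
wrist_force: [0.4, -0.0, 0.3]
opening: 0.522
grip_force: 0.0
```

Call:
{"fn": "servo_tool", "kwargs": {"deltas": [[45,0,0,-20,0],[45,0,0,-60,0],[45,0,0,-100,0],[45,0,0,-135,0],[45,0,0,-135,0]]}}

```text
t: 8.2
eef_pos: [562.5, -224.8, 348.6]
eef_rot: [3.125, 0.005, 1.416]
wrist_force: [0.0, -0.2, 1.8]
opening: 0.526
grip_force: 0.0
```

Call:
{"fn": "servo_tool", "kwargs": {"deltas": [[45,0,30,0,0],[45,0,60,0,0],[45,0,60,0,0]]}}

```text
t: 8.45
eef_pos: [623.6, -233.8, 335.7]
eef_rot: [3.141, -0.001, 1.417]
wrist_force: [-0.4, -0.1, -0.8]
opening: 0.532
grip_force: 0.0
```

```bash
python3 - <<'E'
from h import *
o=arm.get_obs(); print(o["t"],o["eef_pos"],o["eef_rot"],o["joint_positions"],o["wrist_force"])
q=np.load("q.npy")
im=arm.snapshot("wrist"); K,T=cal("wrist",o); np.savez("w5.npz",K=K,T=T)
cv2.imwrite("pics/w5.png",im[:,:,::-1])
def cor(th):
    f=-th;y=-75*np.cos(f)-6*np.sin(f);z=45-75*np.sin(f)+6*np.cos(f); return toW([(65,y,z),(-65,y,z)],q)
for th in (-.05,0,.05): print(th,proj(cor(th),K,T).round(1).tolist())
print(proj(toW([(-100,-200,12),(100,-200,12),(-20,-155,56),(65,-35,165)],q),K,T).round(1).tolist())
a=im[:,:,::-1]; g=(255*(a/255.)**.6).astype(np.uint8)
cv2.imwrite("pics/w5g.png",g)
E
```

```text
8.45 [ 623.5643311  -233.79779756  335.72517828] [ 3.14107249e+00 -9.29238537e-04  1.41673092e+00] [-4.44046782e-01  3.66118180e-01  1.17279635e+00  1.03969636e-03
  1.60244536e+00 -2.89948113e-01] [-0.41907705 -0.05358276 -0.80014679]
-0.05 [[306.6, 65.0], [152.1, 125.4]]
0 [[306.2, 64.0], [149.5, 125.3]]
0.05 [[305.8, 62.7], [146.7, 125.0]]
[[198.0, 256.4], [389.4, 190.3], [242.7, 201.4], [252.5, -93.7]]
```

```bash
python3 - <<'E'
import cv2
g=cv2.imread("pics/w5g.png")
cv2.imwrite("pics/w5c.png",cv2.resize(g[50:260,135:415],(800,600),interpolation=cv2.INTER_CUBIC))
E
```

```text
(no output)
```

View pics/w5c.png

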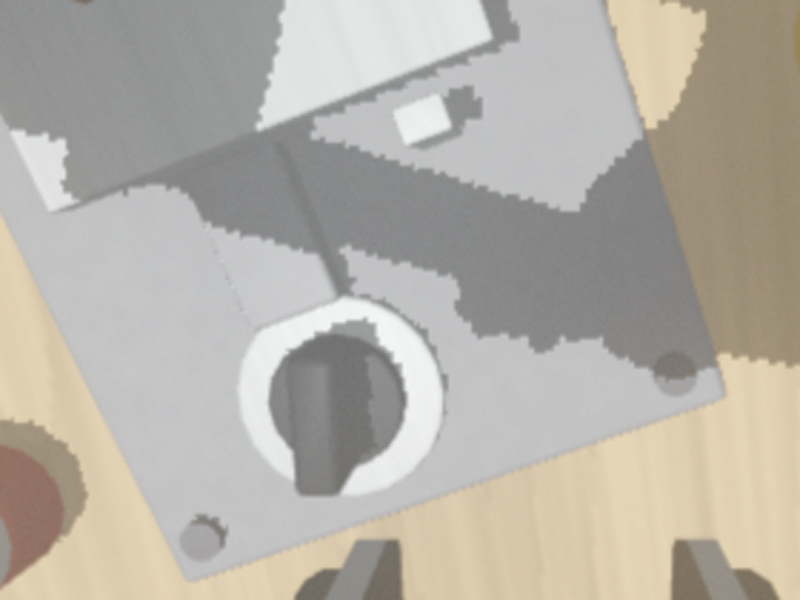

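```bash
cat > fit3.py <<'E'
from h import *
exec(open("fit2.py").read().split("def v3")[0].split("import *")[1])
M=np.array(arm.get_calibration("wrist")["mount"]); Z={k:np.load(k+".npz") for k in("w1","w3","w5")}
V={"w1":dict(d=-.1323,b=[(134.3,100.7),(155.2,252.7)],c={(100,-200,12):(297,60),(-100,-200,12):(300,272.5)},p=(146,133.3),ps=1),
"w3":dict(d=.0147,b=[None,(125,153)],l=[[320,44.5],[350,27.5]],c={(100,-200,12):(556,211)},f=[[165,240],[197.5,288.8],[80,121],[128.7,190]],p=(385.8,49.5),ps=4),
"w5":dict(d=0,b=[(307.6,64),(153.2,123.5)],c={(-100,-200,12):(201.5,253),(100,-200,12):(388.8,189)},p=(283.5,92.7),ps=1)}
def res(p,pri=True,post=True):
    q,th,mo,mr,pp=p[:3],p[3],p[4:7],p[7:10],p[10:12]; r=[]
    E=np.eye(4);E[:3,:3]=R.from_rotvec(mr).as_matrix();E[:3,3]=mo
    for k,v in V.items():
        T=Z[k]["T"]@np.linalg.inv(M)@E@M;K=Z[k]["K"]
        b=proj(cor(th+v["d"],q),K,T)
        for i in(0,1):
            if v["b"][i]: r+=list(b[i]-v["b"][i])
        if "l" in v: r+=list(ld(v["l"],b[1],b[0]))
        for a,m in v["c"].items(): r+=list(proj(toW([a],q),K,T)[0]-m)
        if "f" in v:
            c=proj(toW([(-100,-200,12),(-100,0,12)],q),K,T); r+=list(ld(v["f"],c[0],c[1]))
        if post: r+=list((proj(toW([(*pp,51)],q),K,T)[0]-v["p"])/v["ps"])
    if pri: r+=list(mo/2)+list(mr/.006)+list((p[:2]-q0[:2])/3)
    return np.array(r)
for post in (0,1):
    s=least_squares(res,np.r_[q0,0,np.zeros(6),40,-85],kwargs=dict(post=post))
    C=np.linalg.inv(s.jac.T@s.jac+1e-9*np.eye(12)); n=res(s.x,False,post)
    print(post,s.x.round(4),"sd th",C[3,3]**.5,"rms",np.sqrt(np.mean(n**2)))
E
python3 fit3.py
```

```text
0 [ 5.505313e+02 -6.907420e+01  1.908000e-01  1.020000e-02  5.524000e-01
  4.433000e-01 -3.233300e+00  3.000000e-03 -1.400000e-03  2.000000e-04
  4.000000e+01 -8.500000e+01] sd th 0.009377779657545169 rms 0.6781169382804674
1 [ 5.510417e+02 -6.900390e+01  1.897000e-01  9.200000e-03  5.942000e-01
  6.919000e-01 -3.169700e+00  2.800000e-03 -8.000000e-04  1.300000e-03
  4.050760e+01 -8.703560e+01] sd th 0.009367548087139996 rms 0.7114235580950142
```

Call:
{"fn": "servo_tool", "kwargs": {"deltas": [[0,0,0,-35,0],[0,0,0,-75,0],[0,0,0,-115,0],[0,0,0,-155,0],[0,0,0,-180,0]]}}

```text
t: 8.92
eef_pos: [618.9, -232.9, 524.0]
eef_rot: [3.135, 0.002, 1.416]
wrist_force: [-1.0, -0.3, 0.9]
opening: 0.002
grip_force: 0.0
```

Call:
{"fn": "servo_tool", "kwargs": {"deltas": [[0,30,-8,0,-4],[0,68,-18,0,-10],[0,106,-28,0,-16],[0,144,-40,0,-20],[0,175,-50,0,-20]]}}

```text
t: 9.33
eef_pos: [596.7, -50.6, 518.4]
eef_rot: [-3.142, -0.001, 1.768]
wrist_force: [0.2, -0.3, -1.0]
opening: -0.001
grip_force: 0.0
```

```bash
cat > rel.py <<'E'
from h import *
import sys
o=arm.get_obs(); q=np.array([550.8,-69.0,.190]); np.save("q.npy",q)
Rt=R.from_euler("xyz",o["eef_rot"]).as_matrix()
inv=lambda w:R.from_euler("z",-q[2]).apply(np.r_[w[:2]-q[:2],w[2]])
print("t",o["t"],"press TCP",inv(o["eef_pos"]).round(1),"tip z",(o["eef_pos"][2]-173).round(1),"yaw-press",(o["eef_rot"][2]-q[2]).round(3),"j6",o["joint_positions"][5].round(2),"F",o["wrist_force"].round(1))
if len(sys.argv)>1:
    p=[float(v) for v in sys.argv[1:]]; print("tool delta",(Rt.T@(toW(p,q)[0]-o["eef_pos"])).round(1))
E
python3 rel.py 62 175 513
```

```text
t 9.3333 press TCP [ 48.5   9.4 518.4] tip z 345.4 yaw-press 1.578 j6 -0.38 F [ 0.2 -0.3 -1. ]
tool delta [165.5  14.7   5.5]
```

Call:
{"fn": "servo_tool", "kwargs": {"deltas": [[0,35,5,0,0],[0,75,10,0,0],[0,115,15,0,0],[0,150,15,0,0],[0,166,15,0,0]]}}

```text
t: 9.75
eef_pos: [579.0, 116.7, 518.4]
eef_rot: [-3.141, -0.002, 1.769]
wrist_force: [-0.2, 0.0, 0.9]
opening: 0.003
grip_force: 0.0
```

```bash
python3 rel.py 62 175 440; python3 - <<'E'
from h import *
q=np.load("q.npy"); o=arm.get_obs()
L=[(60,142,291),(10.5,213,314.5)]
out=[]
for c in("wrist","top","side"):
    im=arm.snapshot(c); K,T=cal(c,o); P=proj(toW(L,q),K,T)
    print(c,P.round().tolist(),[[(np.round(d["pixel"]).tolist(),round(d["conf"],2)) for d in arm.recognise(c,n)[:2]] for n in("catch_tip","handle_grip")])
    im=im[:,:,::-1].copy(); im=(255*(im/255.)**.6).astype(np.uint8)
    if c=="wrist": out.append(cv2.resize(im,(480,300)))
    else:
        a=P.mean(0).astype(int); x,y=max(a[0]-50,0),max(a[1]-45,0); print(x,y); out.append(cv2.resize(im[y:y+90,x:x+100],(333,300),interpolation=cv2.INTER_CUBIC))
cv2.imwrite("pics/c6.png",np.vstack([np.hstack([out[0],np.zeros((300,186,3),np.uint8)]),np.hstack(out[1:])]))
E
```

```text
t 9.75 press TCP [ 62.7 177.  518.4] tip z 345.4 yaw-press 1.579 j6 -0.1 F [-0.2  0.   0.9]
tool delta [-2.1 -0.7 78.4]
wrist [[318.0, 269.0], [227.0, 171.0]] [[([257.0, 279.0], 0.98), ([311.0, 234.0], 0.68)], [([226.0, 168.0], 0.56)]]
top [[292.0, 167.0], [266.0, 189.0]] [[([309.0, 180.0], 0.79)], [([268.0, 190.0], 0.62)]]
228 132
side [[364.0, 171.0], [360.0, 143.0]] [[([429.0, 165.0], 0.66), ([352.0, 154.0], 0.24)], [([202.0, 290.0], 0.66), ([357.0, 184.0], 0.59)]]
312 112
```

View pics/c6.png

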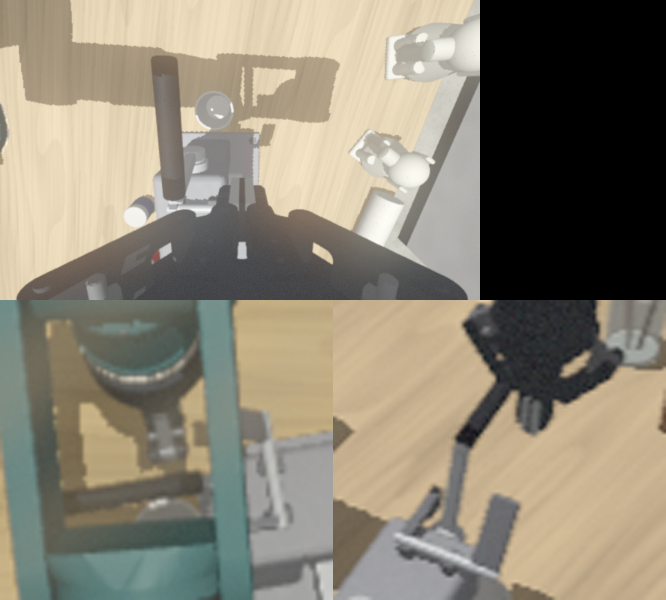

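Call:
{"fn": "servo_tool", "kwargs": {"deltas": [[0,0,0,25,0],[0,0,0,55,0],[0,0,0,78,0],[0,0,0,78,0],[0,0,0,78,0]]}}

```text
t: 10.62
eef_pos: [580.9, 112.1, 438.7]
eef_rot: [-3.138, -0.0, 1.763]
wrist_force: [0.5, 0.3, 0.0]
opening: 0.001
grip_force: 0.0
```

Call:
{"fn": "servo_tool", "kwargs": {"deltas": [[0,-10,0,0,0],[0,-20,0,0,0],[0,-30,0,0,0],[0,-40,0,0,0],[0,-50,0,0,0]]}}

```text
t: 11.03
eef_pos: [590.6, 62.5, 441.9]
eef_rot: [3.139, 0.001, 1.764]
wrist_force: [0.6, 1.9, 1.7]
opening: -0.0
grip_force: 0.9
```

Call:
{"fn": "servo_tool", "kwargs": {"deltas": [[0,-10,0,0,0],[0,-18,0,0,0],[0,-26,0,0,0],[0,-34,0,0,0],[0,-34,0,0,0]]}}

```text
t: 11.45
eef_pos: [597.1, 29.4, 439.6]
eef_rot: [-3.14, -0.001, 1.764]
wrist_force: [-1.0, 2.9, 0.4]
opening: -0.0
grip_force: 1.0
```

```bash
python3 rel.py 62 92 440; python3 - <<'E'
from h import *
q=np.load("q.npy")
for a in (1.0,1.2,1.4):
    t=toW([(60,105-65*np.sin(a-.6),237+65*np.cos(a-.6))],q)
    print(a,[proj(t,*cal(c)).round().tolist() for c in("top","side")])
im=arm.snapshot("side"); print([(d["pixel"],d["conf"]) for d in arm.recognise("side","catch_tip")]); cv2.imwrite("pics/s7.png",im[:,:,::-1])
E
```

```text
t 11.45 press TCP [ 64.   87.9 439.6] tip z 266.6 yaw-press 1.574 j6 -0.24 F [-1.   2.9  0.4]
tool delta [ 4.2 -2.  -0.3]
1.0 [[[317.0, 162.0]], [[354.0, 185.0]]]
1.2 [[[321.0, 162.0]], [[352.0, 189.0]]]
1.4 [[[325.0, 162.0]], [[351.0, 194.0]]]
[([335.4, 188.2], 0.77)]
```

Call:
{"fn": "servo_tool", "kwargs": {"deltas": [[0,-3,0,0,0],[0,-5,0,0,0],[0,-5,0,0,0]]}}

```text
t: 11.8
eef_pos: [597.4, 27.6, 440.2]
eef_rot: [-3.141, -0.007, 1.768]
wrist_force: [-3.5, 9.8, 0.9]
opening: 0.001
grip_force: 4.0
```

```bash
python3 rel.py; python3 - <<'E'
from h import *
im=arm.snapshot("side")[:,:,::-1]; a=im[150:225,310:410]
cv2.imwrite("pics/s8.png",cv2.resize((255*(a/255.)**.6).astype(np.uint8),(800,600),interpolation=cv2.INTER_CUBIC))
E
```

```text
t 11.8 press TCP [ 64.   86.  440.2] tip z 267.2 yaw-press 1.578 j6 -0.25 F [-3.5  9.8  0.9]
```

View pics/s8.png

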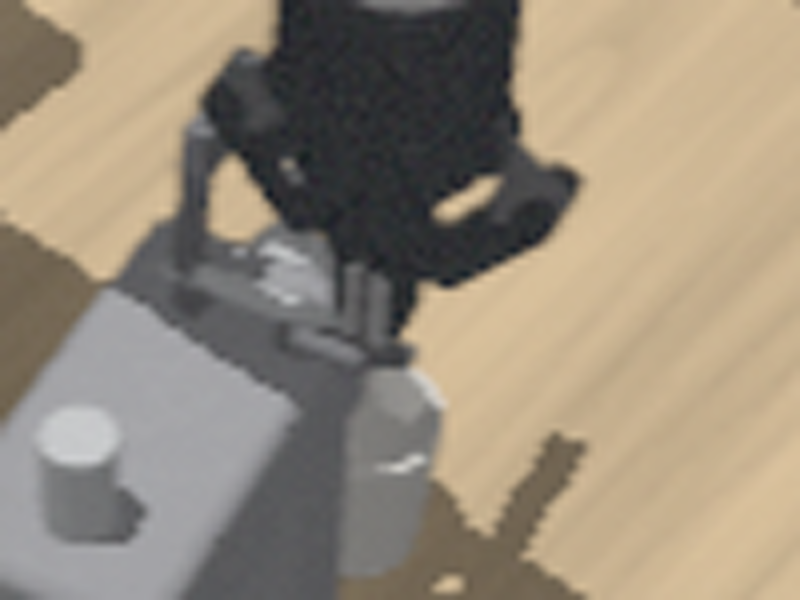

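Call:
{"fn": "servo_tool", "kwargs": {"deltas": [[0,6,0,0,0],[0,6,0,-30,0],[0,6,0,-60,0],[0,6,0,-88,0],[0,6,0,-88,0]]}}

```text
t: 12.27
eef_pos: [595.9, 30.9, 535.8]
eef_rot: [3.13, 0.005, 1.764]
wrist_force: [-0.6, 0.2, 1.6]
opening: -0.002
grip_force: 0.0
```

```bash
python3 rel.py 10.5 213 525
```

```text
t 12.2667 press TCP [ 63.2  89.6 535.8] tip z 362.8 yaw-press 1.574 j6 -0.24 F [-0.6  0.2  1.6]
tool delta [123.6 -52.5   9.5]
```

Call:
{"fn": "servo_tool", "kwargs": {"deltas": [[60,35,-15,0,0],[60,70,-30,0,0],[60,105,-45,0,0],[60,123,-52,0,0],[60,123,-52,0,0]]}}

```text
t: 12.68
eef_pos: [519.9, 144.5, 529.1]
eef_rot: [3.14, 0.001, 1.769]
wrist_force: [1.2, -0.4, -0.5]
opening: 0.693
grip_force: 0.0
```

Call:
{"fn": "servo_tool", "kwargs": {"deltas": [[60,0,0,0,0],[60,0,0,0,0],[60,0,0,0,0]]}}

```text
t: 12.93
eef_pos: [522.8, 141.1, 527.7]
eef_rot: [-3.141, 0.001, 1.763]
wrist_force: [0.4, -0.6, 0.1]
opening: 0.704
grip_force: 0.0
```

```bash
python3 rel.py 10.5 213 470;  python3 - <<'E'
from h import *
q=np.load("q.npy"); o=arm.get_obs(); im=arm.snapshot("wrist"); K,T=cal("wrist",o)
print(proj(toW([(10.5,213,314.5),(10.5,158,314.5),(10.5,263,314.5)],q),K,T).round().tolist(),[(d["pixel"],d["conf"]) for n in("handle","handle_grip") for d in arm.recognise("wrist",n)])
g=im.mean(2)
P=proj(toW([(10.5,240,314.5),(10.5,255,314.5)],q),K,T).round().astype(int)
for x,y in P: print(y,x,[int(v) for v in g[y,x-30:x+31:2]])
E
```

```text
t 12.9333 press TCP [ 12.1 211.6 527.7] tip z 354.7 yaw-press 1.573 j6 -0.03 F [ 0.4 -0.6  0.1]
tool delta [ 1.5 -1.6 57.7]
[[319.0, 224.0], [320.0, 304.0], [319.0, 141.0]] [([316.0, 222.3], 0.91), ([320.8, 221.4], 0.94)]
181 319 [195, 197, 191, 190, 187, 194, 198, 86, 69, 68, 68, 76, 82, 89, 92, 85, 71, 60, 57, 60, 60, 59, 98, 118, 135, 138, 140, 160, 237, 166, 111]
155 319 [147, 118, 114, 114, 110, 110, 103, 67, 68, 69, 72, 79, 85, 92, 96, 90, 81, 76, 65, 68, 63, 62, 97, 126, 109, 121, 129, 110, 104, 100, 99]
```

Call:
{"fn": "servo_tool", "kwargs": {"deltas": [[60,1,-2,25,0],[60,1,-2,50,0],[60,1,-2,58,0],[60,1,-2,58,0],[60,1,-2,58,0]]}}

```text
t: 13.5
eef_pos: [520.2, 142.3, 470.3]
eef_rot: [-3.141, 0.0, 1.764]
wrist_force: [0.7, 0.0, 0.9]
opening: 0.704
grip_force: 0.0
```

Call:
{"fn": "servo_tool", "kwargs": {"deltas": [[5,0,0,0,0],[5,0,0,0,0],[5,0,0,0,0],[5,0,0,0,0],[5,0,0,0,0]], "newtons": 40}}

```text
t: 13.92
eef_pos: [519.4, 142.6, 471.7]
eef_rot: [3.141, 0.0, 1.765]
wrist_force: [-2.9, -0.5, 4.4]
opening: 0.197
grip_force: 39.0
```

Call:
{"fn": "servo_tool", "kwargs": {"deltas": [[5,0,0,0,0],[5,0,0,0,0],[5,0,0,0,0]]}}

```text
t: 14.17
eef_pos: [519.4, 142.6, 471.7]
eef_rot: [3.141, 0.0, 1.765]
wrist_force: [-3.6, 0.1, 5.9]
opening: 0.198
grip_force: 39.2
```

```bash
python3 rel.py; python3 -c "
import numpy as np
for l in (.25,.5,.75,1,1.12):
    a=l-.0873; print(l,(120*(np.array([-np.sin(a),np.cos(a)-np.cos(.0873)]))-[10.46,0]).round(1))"
```

```text
t 14.1667 press TCP [  9.1 213.8 471.7] tip z 298.7 yaw-press 1.575 j6 -0.03 F [-3.6  0.1  5.9]
0.25 [-29.9  -1.1]
0.5 [-58.6  -9.6]
0.75 [-84.3 -24.9]
1 [-105.4  -46.1]
1.12 [-113.5  -58. ]
```

Call:
{"fn": "servo_tool", "kwargs": {"deltas": [[5,0,-12,-0.5,0],[5,0,-24,0.3,0],[5,0,-36,2,0],[5,0,-47.5,5.5,0],[5,0,-58.5,9.5,0]]}}

```text
t: 14.58
eef_pos: [462.8, 131.5, 463.1]
eef_rot: [3.132, 0.0, 1.765]
wrist_force: [2.8, 1.1, 4.9]
opening: 0.193
grip_force: 39.3
```

Call:
{"fn": "servo_tool", "kwargs": {"deltas": [[5,0,-10.5,5.5,0],[5,0,-21,12,0],[5,0,-30.5,19,0],[5,0,-39,27.5,0],[5,0,-47,36.5,0]]}}

```text
t: 15.0
eef_pos: [416.4, 122.5, 427.8]
eef_rot: [3.132, -0.0, 1.765]
wrist_force: [1.1, 0.2, 11.3]
opening: 0.191
grip_force: 39.8
```

```bash
cat > lev.py <<'E'
from h import *
o=arm.get_obs(); q=np.load("q.npy"); p=R.from_euler("z",-q[2]).apply(np.r_[o["eef_pos"][:2]-q[:2],o["eef_pos"][2]-155])
d=p[[0,2]]-[0,195]; print(p.round(1),"r",np.hypot(*d).round(1),"lever",(np.arctan2(-d[0],d[1])+.0873).round(3),o["wrist_force"].round(1),o["grip_force"],o["opening"],o["t"])
E
python3 lev.py
```

```text
[-95.9 213.4 272.8] r 123.5 lever 0.976 [ 1.1  0.2 11.3] 39.8401004076004 0.19073136690100642 15.0
```

Call:
{"fn": "servo_tool", "kwargs": {"deltas": [[5,0,-3.5,5,0],[5,0,-6,9,0],[5,0,-8,13,0],[5,0,-8,13,0],[5,0,-8,13,0]]}}

```text
t: 15.42
eef_pos: [408.1, 120.9, 414.8]
eef_rot: [3.136, -0.0, 1.765]
wrist_force: [-3.9, 0.8, 14.1]
opening: 0.191
grip_force: 40.1
```

```bash
python3 lev.py
```

```text
[-104.2  213.4  259.8] r 122.7 lever 1.102 [-3.9  0.8 14.1] 40.09295582771301 0.19102181804036805 15.4167
```

Call:
{"fn": "servo_tool", "kwargs": {"deltas": [[5,0,-1,2,0],[5,0,-1,2,0],[5,0,-1,2,0],[5,0,-1,2,0]]}}

```text
t: 15.75
eef_pos: [407.2, 120.7, 413.1]
eef_rot: [3.136, -0.0, 1.765]
wrist_force: [-5.7, -0.3, 15.2]
opening: 0.192
grip_force: 40.1
```

```bash
python3 lev.py; python3 -c "
from rig import arm
for c in ('side','top'):
    arm.snapshot(c); print(c,[(d['pixel'],d['conf']) for d in arm.recognise(c,'catch_tip')])
print(arm.hand_in())"
```

```text
[-105.2  213.4  258.1] r 122.7 lever 1.117 [-5.7 -0.3 15.2] 40.14995098114014 0.19236575816949744 15.75
side [([337.7, 187.6], 0.59)]
top [([311.7, 170.0], 0.66)]
the job is handed in; nothing more can be done
None
```

I handed in the job at about 16 s with the gripper still holding the lever at about 1.12 rad. The bed is level to about 0.01 rad by my camera fit, the catch was pushed over until the force showed its stop, and no bystander contact was noticed. I got no verdict back, and I didn't directly measure the pad force or recheck the bystanders.

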